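# Part nested reducing sleeves in a cam clamp and sort them by size

### The job

Three sleeves are stuck one inside the other, the largest standing in a cam clamp. Swing the lever until the spring jaw is pressed back about 3 mm, never near its 7 mm stop, and leave the largest sleeve clamped so. Pull out the other two and stand them on their narrow ends, the small one in the small tray, the middle one in the big tray, leaving box and tape roll alone.

Things in the scene. Friction and masses are not known exactly. Their poses are not given: they have to be found in the camera images.
- clamp: Grey clamp base, fixed: plate 165 x 100 mm, 12 mm thick; the largest sleeve stands on it. Origin on the worktop, under that sleeve's axis when it sits in the V-jaw. x axis: from cam to jaw, z up. Plate from x = -93 to +73 mm; dark V-jaw at x = 8 to 54 mm, 44 mm high, fixed backstop behind it, low fixed cheeks at y = +-30 mm beside the sleeve. All but the lever's handle is under 60 mm high.
- jaw (a joint): Travel of the dark spring V-jaw along the clamp's x axis, m: 0 = not pressed, 0.007 = hard on its stop. Spring 5 N per mm. Above 0 the largest sleeve is clamped between cam and jaw; 1 to 4 mm holds it well. The cam presses it through the sleeve.
- cam_post: Fixed round foot (radius 16 mm) of the cam on the clamp plate. Origin on the lever's vertical pivot axis, at the top of the plate (12 mm above the worktop), 48.5 to 51 mm from the clamp's origin on its -x side (varies). The cam is a steel disc of radius 18 mm set 10 mm off the pivot; it meets the largest sleeve's body (radius 29 mm).
- lever (a joint): Angle of the cam lever, rad, 0 to 1.9, growing counter-clockwise from above as it clamps. Starts open at 0 to 0.25. The cam has taken up the slack at about 0.5 to 0.7, then presses the jaw back roughly 0.65 mm per 0.1 rad (3 mm at about 0.85 to 1.1); towards the far end it overruns. Stays where it is left (friction 0.25 N m).
- lever_pin (a point): Centre of the top of the black upright handle at the lever's end: round pin of diameter 16 mm from the lever arm (57 mm above the worktop) up to 94 mm, 90 mm from the pivot axis. Seen from the pivot it stands at the angle 2.27 rad + lever angle, counter-clockwise from the clamp's +x axis.
- large_sleeve: Largest aluminium sleeve, upright tube: body diameter 58 mm, 46 mm high, then a collar of diameter 66 mm, 14 mm high; 0.25 kg. Origin in the centre of its lower end, z along its axis. Stands loose on the clamp plate with up to 2 mm of slack. Spring ribs in its bore grip the middle sleeve: 6 to 9 N to pull it out.
- middle_sleeve: Middle aluminium sleeve: body diameter 42 mm, 40 mm long, above it a collar of diameter 52 mm, 16 mm high (grip here); 0.12 kg. Origin in the centre of its lower (narrow) end, z along its axis. Nested, its collar sits on the largest sleeve, its origin 20 mm above that one's. Ribs in its bore grip the small sleeve: 3 to 6 N, so the small one comes out first.
- small_sleeve: Small aluminium sleeve: body diameter 27 mm, 34 mm long, above it a collar of diameter 37 mm, 16 mm high (grip here); 0.06 kg. Origin in the centre of its lower (narrow) end, z along its axis. Nested, its collar sits on the middle one's, its origin 22 mm above that one's; top of the stack 104 mm above the worktop. Each collar is free to grip above the next wider one.
- small_tray: Small square white tray, fixed, 60 x 60 x 14 mm outside, inside 52 mm wide, floor and walls 4 mm. Origin under its centre on the worktop. Place of the small sleeve.
- big_tray: Big square white tray, fixed, 80 x 80 x 14 mm outside, inside 72 mm wide, floor and walls 4 mm. Origin under its centre on the worktop. Place of the middle sleeve.
- fuse_box: Bystander: small yellow box 42 x 62 x 22 mm, loose. Origin at its underside.
- tape_roll: Bystander: black tape roll, diameter 56 mm, 19 mm high, loose. Origin at its underside.
Not all that is in view belongs to the job. What is shaped like the large_sleeve but orange or pink is not meant.

How it is judged:
By the outcome, as a careful person would: the job done as asked, in the order asked, and still so for the second after the job is handed in, with the robot touching nothing.
It also fails if it takes over 64 s, if anything falls off the work surface, if the arm or the gripper's body presses on something with over 40 N, if the wrist force passes 120 N, or if a joint passes its speed limit or range.

### The arm

A 6-joint arm with a two-finger parallel gripper is mounted at the origin on a cart in front of the work surface, level with it; the furniture and walls round the work are solid. World frame = base frame: x ahead of the robot, y to its left, z up, the work surface at z = 0. Lengths are in m, angles in rad, forces in N, time in s.
With the tool pointing down it reaches from about 0.35 to 0.775 m from the base axis. Payload 5.5 kg.
Tool frame: the origin (TCP) lies midway between the tips of the shut fingers; the grasp point (between the pads) lies grip_point_offset behind it (grip_point_offset is the distance from the TCP to the grasp point, in m); z points along the fingers, y is the direction in which the jaws open and shut (so a half turn about z gives the same grasp; the last joint's range is limited). The gripper opens to 85 mm and grips with 20 to 120 N. Pads are 22 mm wide; open, the fingers measure 114 mm over their backs; the gripper's body (76 mm by 85 mm) begins 54 mm behind the grasp point. The pads swing forward as they close: fully open they stand 13 mm farther back than shut.
Start: joints at [-1.41, 0.313, 0.046, 1.304, 0, 1.431], TCP at [0.17, -0.549, 0.231] pointing down, gripper open.
Joint ranges: [-2.76, 2.76], [-0.86, 1.69], [-1.03, 1.26], [-2.2, 2.34], [-1.47, 1.5], [-3.14, 3.14]. Speed limits (rad/s): [2.57, 2.57, 3.14, 3.14, 3.14, 3.14].

### API

Orientations are given as a unit quaternion [w, x, y, z].
In Python, from workcell import * gives the robot as it stands.
- The arm moves only by the tool send_rows, never from a script. Its argument "series" is one flat list of numbers, 7 for each row, row after row: the shift along the tool's x, y, z in cm, then the turn, a rotation vector about the tool's x, y, z in degrees, then the opening, from 0 (shut) to 1 (fully open). A call has 1 to 10 rows; each row is the pose to reach, as a shift and turn from the pose commanded when the call began, along the tool's axes at that moment; what a row does not reach only later rows make up. A row lasts 1/12 s, in which the tool goes at most 41.7 mm and 7.16 degrees, less where a joint would pass 70% of its speed; a pose out of reach is approached as far as the arm can. A call with a gripper value outside its range is refused whole. The fingers move at their own pace and stop on an object; "newtons" is the grip in N (left out, the last holds). Time passes only in rows, so rows that repeat a pose let the fingers close. It gives the time, the measured TCP pose, the force and the opening at its end, in the units of the state.
- get_state(): the state, without advancing time (a new reading comes with each control period).
- read_camera(name): name is "scene" or "top" or "wrist"; returns the picture (400x640x3 uint8, blue, green, red); there is no depth.
- camera_info(name): a dict with "K" (3x3 intrinsics, pixels), "xyz" and "attitude" of the camera in the world. Camera axes: x right, y down, z forward; pixel columns grow to the right and rows downward; lengths in m; the calibration is good to about 2 mm. The wrist camera is an equidistant fisheye: a pixel r from the principal point sees the ray r / f radians off the axis. A picture is of the moment at which its call begins: read the wrist's pose just before it. camera_info takes no time and is no camera call; for the wrist camera it gives the pose at the moment of the call.
- hand_in(): hands the job in, once; it reports no verdict.
Trained networks look in the newest picture that a camera, given by its name, has taken for a name from the list of things; names that differ only in an ending like _2 or _b are one class to them, and where a whole thing is asked for, a point or a joint stands for the part that bears it (a point fixed in the world has none). Each returns a list of dicts, best first, with "p" (0 to 1); they miss things now and then, are a little off and sometimes report something else, mostly with a low value. They report only what shows in the picture. A call takes as long as a camera call. They do not tell look-alikes from the thing itself.
- silhouettes(camera, label): "pixels" (400x640 bool, what is visible of it) and "box" ([left, top, width, height] in pixels, round what is visible of it).
The state is a dict: "clock": time; "joint_pos": joint angles; "qvel": joint speeds; "tau": joint torques, N m; "tcp_pos": TCP position; "orientation": TCP orientation; "wrist_force": force on the tool from outside, world axes, zero at the start; "ft_torque": the same for the moment, N m; "finger_gap": finger opening in m.
Only numpy, scipy, OpenCV 4.12 (cv2) and the standard library are available. Lean on these libraries where they do the work, as an engineer would, in place of code of your own. Each camera call takes 0.05 s, during which the arm holds its last target. There are 200 camera calls.

## Working session

There is one attempt and no reset: what is moved stays moved. The work goes in short steps, Python scripts to look and compute and a tool call to move; the robot and the scene stay as the last step left them, time stands still between calls to the robot, and variables do not carry over. Pictures are saved under pics/ and viewed, about 8 in all and at most 12, crops included, and the job is handed in when it is done.

Besides the shell and the picture viewer there is one more tool, called after "Request:" as name(argument=value, ...) on one line, values as JSON. send_rows: Moves the arm, as the interface text tells. Its arguments: {"type":"object","properties":{"series":{"type":"array"},"newtons":{"type":"number"}},"required":["series"]}

```bash
ls; mkdir -p pics; python3 - <<'E'
from workcell import *
import cv2,numpy as np
s=get_state();print({k:np.round(v,4).tolist() for k,v in s.items()})
for c in("scene","top","wrist"):
    i=camera_info(c);print(c,{k:np.round(v,4).tolist() for k,v in i.items() if k!='name' and not isinstance(v,str)})
a=read_camera("scene");b=read_camera("top")
cv2.imwrite("pics/a.png",a);cv2.imwrite("pics/b.png",b)
for c in("scene","top"):
  for n in("clamp","cam_post","lever_pin","lever","jaw","large_sleeve","middle_sleeve","small_sleeve","small_tray","big_tray","fuse_box","tape_roll"):
    try:
      for d in silhouettes(c,n)[:3]:
        v,u=np.nonzero(d["pixels"]);print(c,n,round(d["p"],2),d["box"],u.mean().round(1),v.mean().round(1))
    except Exception as e: print(n,e)
print(get_state()["clock"])
E
```

```text
pics
{'clock': 0.0, 'joint_pos': [-1.4096, 0.314, 0.0449, 1.3036, -0.0, 1.4312], 'qvel': [0.0008, 0.0004, -0.0002, -0.0004, 0.0008, -0.0006], 'tau': [-0.0005, -48.0624, 29.8533, 0.0193, -0.0002, -0.0], 'tcp_pos': [0.1703, -0.5486, 0.2304], 'orientation': [-0.0009, 0.9887, 0.1499, -0.0], 'wrist_force': [-0.3335, 0.1437, 0.2955], 'ft_torque': [-0.0023, -0.0307, 0.0344], 'finger_gap': 0.0854}
scene {'K': [[495.0677, 0.0, 316.873], [0.0, 495.0677, 202.9125], [0.0, 0.0, 1.0]], 'xyz': [0.021, 0.9106, 0.8903], 'attitude': [0.1185, -0.2243, 0.864, -0.4348]}
top {'K': [[433.6011, 0.0, 311.9528], [0.0, 433.6011, 205.6599], [0.0, 0.0, 1.0]], 'xyz': [0.4119, -0.0224, 1.4781], 'attitude': [0.036, -0.6989, 0.7136, -0.0318]}
wrist {'K': [[309.7069, 0.0, 317.6245], [0.0, 309.7069, 197.714], [0.0, 0.0, 1.0]], 'xyz': [0.2333, -0.5308, 0.3735], 'attitude': [0.1045, 0.7982, -0.5881, -0.0781]}
scene clamp 0.71 [281.1, 239.3, 66.4, 57.3] 317.6 270.8
scene cam_post 0.9 [263.7, 257.4, 50.0, 24.2] 291.9 268.3
scene cam_post 0.71 [336.7, 185.1, 37.2, 26.3] 354.1 197.5
scene lever_pin 0.79 [265.6, 259.6, 49.9,
[... 1089 characters left out ...]
p lever_pin 0.35 [249.1, 209.9, 48.7, 34.9] 273.8 228.0
top lever 0.46 [237.2, 203.9, 24.9, 32.4] 251.2 219.9
top jaw 0.51 [280.4, 216.0, 11.5, 24.5] 285.5 228.5
top large_sleeve 0.7 [279.6, 180.3, 24.1, 21.9] 290.1 189.3
top large_sleeve 0.68 [197.4, 213.1, 23.0, 17.2] 208.1 221.8
top large_sleeve 0.51 [248.5, 165.1, 26.2, 18.0] 258.9 174.8
top middle_sleeve 0.44 [265.2, 218.5, 13.0, 15.3] 272.2 228.6
top small_sleeve 0.62 [267.4, 218.9, 10.0, 12.2] 271.4 225.9
top small_tray 0.63 [323.9, 213.6, 20.7, 20.9] 332.8 224.0
top big_tray 0.59 [357.0, 201.6, 19.8, 23.0] 366.9 212.6
top fuse_box 0.6 [304.7, 156.6, 17.3, 15.5] 312.4 163.7
top tape_roll 0.62 [400.1, 235.1, 18.0, 12.7] 408.8 242.8
1.3
```

```bash
cat > h.py <<'E'
from workcell import *
import cv2,numpy as np
from scipy.spatial.transform import Rotation as R
def rot(q): return R.from_quat([q[1],q[2],q[3],q[0]])
def ray(c,u,v,i=None):
    i=i or camera_info(c);K=np.array(i["K"]);x=(u-K[0,2])/K[0,0];y=(v-K[1,2])/K[1,1]
    if c=="wrist":
        r=np.hypot(x,y);s=np.sin(r)/r if r>1e-9 else 1;d=np.array([x*s,y*s,np.cos(r)])
    else: d=np.array([x,y,1.])
    return np.array(i["xyz"]),rot(i["attitude"]).apply(d)
def at(c,u,v,z,i=None):
    p,d=ray(c,u,v,i);return p+d*(z-p[2])/d[2]
def px(c,P,i=None):
    i=i or camera_info(c);K=np.array(i["K"]);d=rot(i["attitude"]).inv().apply(np.array(P)-i["xyz"])
    if c=="wrist":
        t=np.arctan2(np.hypot(d[0],d[1]),d[2]);n=np.hypot(d[0],d[1])+1e-12;x,y=d[0]/n*t,d[1]/n*t
    else:x,y=d[0]/d[2],d[1]/d[2]
    return np.array([K[0,0]*x+K[0,2],K[1,1]*y+K[1,2]])
E
python3 - <<'E'
from h import *
a=cv2.imread("pics/a.png");b=cv2.imread("pics/b.png")
A=cv2.resize(a[160:350,220:440],None,fx=3.5,fy=3.5,interpolation=cv2.INTER_CUBIC)[:, :770]
B=cv2.resize(b[145:260,185:430],None,fx=3.2,fy=3.2,interpolation=cv2.INTER_CUBIC)
cv2.imwrite("pics/a2.png",cv2.resize(A,(700,604))[:598]);cv2.imwrite("pics/b2.png",B)
T=lambda u,v,z:at("top",u,v,z).round(4)
S=lambda u,v,z:at("scene",u,v,z).round(4)
print("small sl",T(271.4,225.9,.1),S(315.8,239.2,.097))
print("mid",T(272.2,228.6,.085))
print("stray",T(332.8,224,.01),S(348.3,221.9,.01))
print("btray",T(366.9,212.6,.01),S(354.3,197.5,.01))
print("lever",T(251,219.5,.06),S(290.8,268,.06))
print("clamp",T(273.9,227.7,.02),"jaw",T(285.5,228.5,.05))
print("box",T(312.4,163.7,.022),"tape",T(408.8,242.8,.019),S(403.8,182.8,.019))
E
```

```text
small sl [0.4828 0.1146 0.1   ] [0.4839 0.1098 0.097 ]
mid [0.4748 0.1136 0.085 ]
stray [ 0.4895 -0.0845  0.01  ] [ 0.4907 -0.0881  0.01  ]
btray [ 0.5257 -0.2012  0.01  ] [ 0.5276 -0.203   0.01  ]
lever [0.5072 0.1853 0.06  ] [0.506  0.1934 0.06  ]
clamp [0.4806 0.1142 0.02  ] jaw [0.4758 0.0732 0.05  ]
box [ 0.6957 -0.0198  0.022 ] tape [ 0.4207 -0.3369  0.019 ] [ 0.4211 -0.3365  0.019 ]
```

View pics/b2.png

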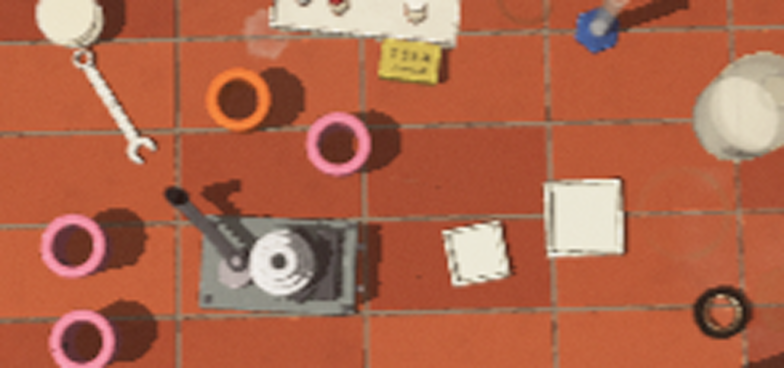

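View pics/a2.png

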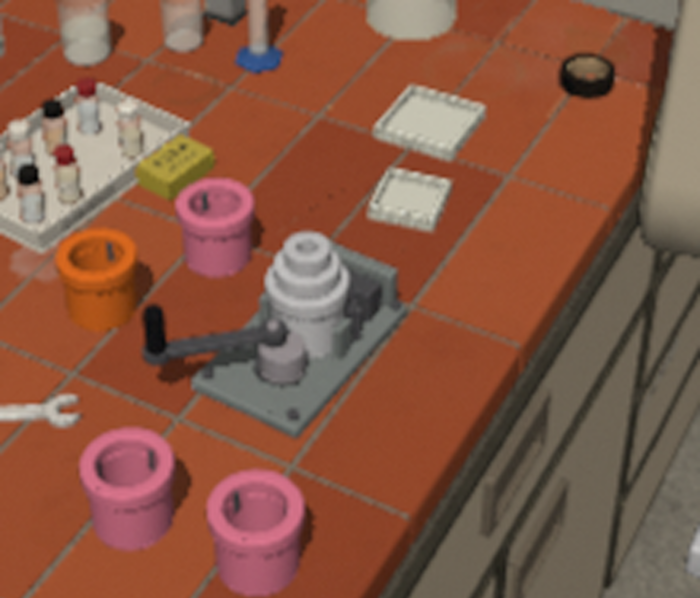

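The top view shows the clamp with the stack at full-image px (272,227), the lever's black pin at (240,206) and the pivot at (258,227). The clamp's x axis points along world −y. The scene view agrees. Pink and orange sleeves are look-alikes.

```bash
cat >> h.py <<'E'
def go(pos,yaw):
    """shift (cm, tool axes) and turn about tool z (deg) to reach TCP pos with tool x at world yaw(deg), tool down"""
    s=get_state();r=rot(s["orientation"]);q=R.from_euler('z',yaw,degrees=True)*R.from_euler('x',180,degrees=True)
    w=(r.inv()*q).as_rotvec(degrees=True);d=r.inv().apply(np.array(pos)-s["tcp_pos"])*100
    n=max(np.linalg.norm(d)/4.17,np.linalg.norm(w)/7.16)
    print("shift",d.round(2),"turn",w.round(1),"rows>",n.round(1),"yaw now",np.degrees(np.arctan2(*r.apply([1,0,0])[[1,0]])).round(2))
E
python3 - <<'E'
from h import *
i=camera_info("wrist");s=get_state();r=rot(s["orientation"])
print("cam in tool",r.inv().apply(np.array(i["xyz"])-s["tcp_pos"]),(r.inv()*rot(i["attitude"])).as_matrix().round(3))
T=lambda u,v,z:at("top",185+u/3.2,145+v/3.2,z).round(4)
S=lambda u,v,z:at("scene",220+u/3.18,160+v/3.18,z).round(4)
print("pin",T(176,194,.094),S(152,315,.094));print("piv",T(235,262,.064),S(272,330,.064));print("small",T(279,262,.104),S(308,245,.104))
for n,t in dict(orange=(238,100),pink1=(338,144),pink2=(74,246),pink3=(82,341)).items(): print(n,T(*t,.06))
print("plate corners",T(203,218,.012),T(199,306,.012),T(352,313,.012),T(357,224,.012))
go([.56,.13,.17],0)
E
```

```text
cam in tool [ 0.06555133  0.00132152 -0.14310623] [[-0.    -0.966 -0.259]
 [ 1.    -0.     0.   ]
 [-0.    -0.259  0.966]]
pin [0.5503 0.2153 0.094 ] [0.5494 0.2233 0.094 ]
piv [0.4823 0.1606 0.064 ] [0.4802 0.1674 0.064 ]
small [0.4794 0.1117 0.104 ] [0.4815 0.1086 0.104 ]
orange [0.65   0.1565 0.06  ]
pink1 [0.6019 0.0538 0.06  ]
pink2 [0.5024 0.326  0.06  ]
pink3 [0.4054 0.3176 0.06  ]
plate corners [0.5323 0.2008 0.012 ] [0.4393 0.2057 0.012 ] [0.4286 0.0445 0.012 ] [0.5225 0.0376 0.012 ]
shift [ 57.34 -53.33   6.13] turn [ 0.   0.  17.2] rows> 18.8 yaw now 17.23
```

```bash
python3 -c "
from h import *
go([.555,.12,.18],180)"
```

```text
shift [ 56.56 -52.52   5.13] turn [  -0.     0.  -162.8] rows> 22.7 yaw now 17.23
```

Request:
send_rows(series=[20, -26, 2, 0, 0, -70, 1, 20, -26, 2, 0, 0, -70, 1, 20, -26, 2, 0, 0, -70, 1, 20, -26, 2, 0, 0, -70, 1, 20, -26, 2, 0, 0, -70, 1, 20, -26, 2, 0, 0, -70, 1, 20, -26, 2, 0, 0, -70, 1, 20, -26, 2, 0, 0, -70, 1, 20, -26, 2, 0, 0, -70, 1, 20, -26, 2, 0, 0, -70, 1])

```text
clock: 2.13
tcp_pos: [0.2849, -0.2393, 0.2115]
orientation: [0.0, 0.72, 0.694, -0.0]
wrist_force: [0.4, -1.1, -0.1]
finger_gap: 0.0852
```

```bash
python3 -c "
from h import *
print(get_state()['tcp_pos'],get_state()['clock'])
go([.555,.12,.18],180)"
```

```text
[ 0.28489452 -0.23934356  0.21151187] 2.1333
shift [36.93 25.64  3.15] turn [ -0.    0.  -92.2] rows> 12.9 yaw now 87.85
```

Request:
send_rows(series=[36.9, 25.6, 3.1, 0, 0, -92, 1, 36.9, 25.6, 3.1, 0, 0, -92, 1, 36.9, 25.6, 3.1, 0, 0, -92, 1, 36.9, 25.6, 3.1, 0, 0, -92, 1, 36.9, 25.6, 3.1, 0, 0, -92, 1, 36.9, 25.6, 3.1, 0, 0, -92, 1, 36.9, 25.6, 3.1, 0, 0, -92, 1, 36.9, 25.6, 3.1, 0, 0, -92, 1, 36.9, 25.6, 3.1, 0, 0, -92, 1, 36.9, 25.6, 3.1, 0, 0, -92, 1])

```text
clock: 2.97
tcp_pos: [0.5385, 0.0902, 0.1825]
orientation: [0.0, 0.18, 0.984, -0.0]
wrist_force: [-0.1, -1.4, 1.1]
finger_gap: 0.0855
```

```bash
python3 -c "
from h import *
print(get_state()['tcp_pos'],get_state()['clock'])
go([.555,.12,.18],180)"
```

```text
[0.53846561 0.09022849 0.18253164] 2.9667
shift [-0.49  3.37  0.25] turn [ -0.    0.  -20.8] rows> 2.9 yaw now 159.24
```

Request:
send_rows(series=[-0.5, 2.5, 0.2, 0, 0, -20, 1, -0.5, 2.5, 0.2, 0, 0, -20, 1, -0.5, 2.5, 0.2, 0, 0, -20, 1, -0.5, 2.5, 0.2, 0, 0, -20, 1, -0.5, 2.5, 0.2, 0, 0, -20, 1])

```text
clock: 3.38
tcp_pos: [0.5511, 0.1097, 0.1805]
orientation: [-0.0, 0.011, 1.0, -0.0]
wrist_force: [0.3, 0.3, 1.1]
finger_gap: 0.0855
```

```bash
python3 - <<'E'
from h import *
import json
s=get_state();i=camera_info("wrist");w=read_camera("wrist");cv2.imwrite("pics/w1.png",w)
json.dump({k:np.array(i[k]).tolist() for k in("K","xyz","attitude")},open("w1.json","w"))
print(s["tcp_pos"],s["qvel"].max() if hasattr(s["qvel"],"max") else 0, i["xyz"])
for n,z in(("small_sleeve",.1),("middle_sleeve",.085),("lever_pin",.08),("cam_post",.03),("jaw",.05),("clamp",.012)):
  for d in silhouettes("wrist",n)[:2]:
    v,u=np.nonzero(d["pixels"]);print(n,round(d["p"],2),d["box"],u.mean().round(1),v.mean().round(1),at("wrist",u.mean(),v.mean(),z,i).round(4))
cv2.imwrite("pics/w1c.png",cv2.resize(w,(800,500)))
E
```

```text
[0.55112868 0.10971811 0.18045987] 0.0090049229286825 [0.48696198 0.11006646 0.3235627 ]
small_sleeve 0.94 [294.8, 82.8, 52.4, 49.8] 318.5 110.9 [0.4823 0.1106 0.1   ]
small_sleeve 0.71 [233.2, 61.7, 179.6, 107.1] 313.0 114.0 [0.4844 0.1067 0.1   ]
middle_sleeve 0.96 [283.4, 77.9, 68.3, 68.4] 320.1 113.0 [0.4836 0.1119 0.085 ]
middle_sleeve 0.65 [217.2, 282.6, 25.1, 38.1] 230.5 302.2 [0.6503 0.024  0.085 ]
lever_pin 0.9 [357.0, 84.1, 101.9, 127.2] 401.9 144.1 [0.5085 0.1772 0.08  ]
cam_post 0.85 [357.2, 85.0, 101.1, 122.8] 400.5 143.5 [0.5123 0.1897 0.03  ]
jaw 0.91 [258.9, 72.1, 47.5, 82.9] 273.9 112.3 [0.4811 0.0716 0.05  ]
clamp 0.67 [231.0, 61.1, 181.8, 106.8] 313.0 114.1 [0.4835 0.1054 0.012 ]
clamp 0.53 [285.7, 77.4, 68.4, 72.7] 319.7 112.0 [0.4816 0.112  0.012 ]
```

View pics/w1c.png

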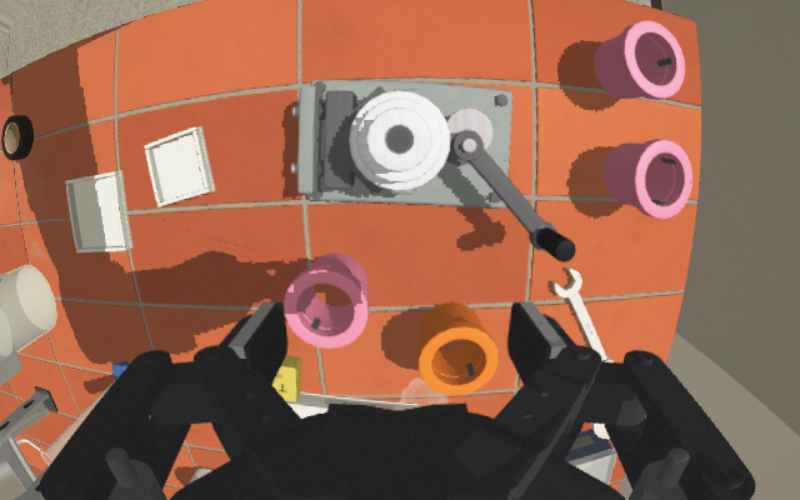

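```bash
python3 - <<'E'
from h import *
import json
i=json.load(open("w1.json"));w=cv2.imread("pics/w1.png")
cv2.imwrite("pics/w1z.png",cv2.resize(w[55:220,230:475],None,fx=3.2,fy=3.2,interpolation=cv2.INTER_CUBIC))
W=lambda u,v,z:at("wrist",u/1.25,v/1.25,z,i).round(4)
print("pin",W(565,250,.094),"piv",W(468,145,.066),"small",W(398,139,.104))
E
```

```text
pin [0.5523 0.2187 0.094 ] piv [0.4861 0.1571 0.066 ] small [0.4826 0.1106 0.104 ]
```

View pics/w1z.png

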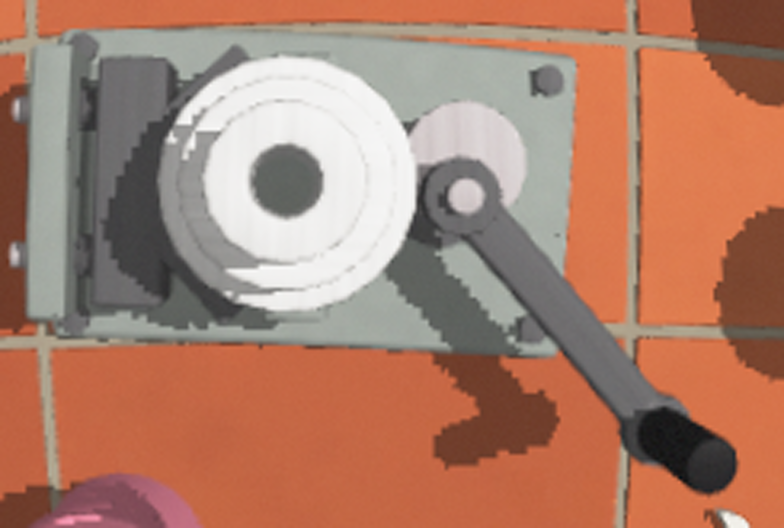

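```bash
python3 - <<'E'
from h import *
import json,workcell
try: print("gpo",grip_point_offset)
except NameError: print([n for n in dir(workcell) if n[0]!='_'])
i=json.load(open("w1.json"))
W=lambda u,v,z:at("wrist",230+u/3.2,55+v/3.2,z,i).round(4)
a,b,c,d=W(573,60,.012),W(556,354,.012),W(75,338,.012),W(90,30,.012)
print(a,b,c,d)
for p,q in((a,d),(b,c)): print(np.degrees(np.arctan2(q[1]-p[1],q[0]-p[0])))
print(np.degrees(np.arctan2(*(b-a)[[1,0]]))-90)
print("piv",W(466,196,.066),W(466,130+30,.04),"pin",W(712,467,.094),"top",W(286,180,.104))
go([.5525,.2185,.12],222)
E
```

```text
gpo 0.0187
[0.4412 0.204  0.012 ] [0.537  0.1986 0.012 ] [0.5287 0.0429 0.012 ] [0.4301 0.0516 0.012 ]
-94.16576189417853
-93.05141473457009
-93.22620199742462
piv [0.4863 0.1582 0.066 ] [0.4758 0.1631 0.04  ] pin [0.5531 0.2193 0.094 ] top [0.4826 0.1113 0.104 ]
shift [ 0.1  10.93  6.08] turn [ -0.    0.  -43.2] rows> 6.0 yaw now 178.78
```

Request:
send_rows(series=[0.1, 10.9, 4, 0, 0, -43, 0.5, 0.1, 10.9, 4, 0, 0, -43, 0.5, 0.1, 10.9, 4, 0, 0, -43, 0.5, 0.1, 10.9, 4, 0, 0, -43, 0.5, 0.1, 10.9, 4, 0, 0, -43, 0.5, 0.1, 10.9, 4, 0, 0, -43, 0.5, 0.1, 10.9, 4, 0, 0, -43, 0.5, 0.1, 10.9, 4, 0, 0, -43, 0.5])

```text
clock: 4.4
tcp_pos: [0.5524, 0.2185, 0.1406]
orientation: [0.0, -0.355, 0.935, -0.0]
wrist_force: [-0.4, -0.2, 0.5]
finger_gap: 0.0423
```

```bash
python3 - <<'E'
from h import *
go([.5525,.2190,.064],222)
i=camera_info("wrist");w=read_camera("wrist");cv2.imwrite("pics/w2.png",w)
for n,z in(("lever_pin",.08),("small_sleeve",.1)):
  for d in silhouettes("wrist",n)[:2]:
    v,u=np.nonzero(d["pixels"]);print(n,round(d["p"],2),d["box"],u.mean().round(1),v.mean().round(1),at("wrist",u.mean(),v.mean(),z,i).round(4))
print(px("wrist",[.5525,.219,.094],i),px("wrist",[.5525,.219,.06],i))
cv2.imwrite("pics/w2c.png",cv2.resize(w[150:400],None,fx=1.25,fy=1.25))
E
```

```text
shift [-0.04  0.03  7.66] turn [-0.   0.  -0.4] rows> 1.8 yaw now -138.37
lever_pin 0.68 [304.5, 54.9, 48.2, 173.3] 322.8 132.4 [0.5097 0.1833 0.08  ]
small_sleeve 0.92 [234.5, 0.0, 63.2, 54.6] 263.0 25.6 [0.4834 0.112  0.1   ]
[320.18149832 220.41979612] [319.8103246  205.65507952]
```

View pics/w2c.png

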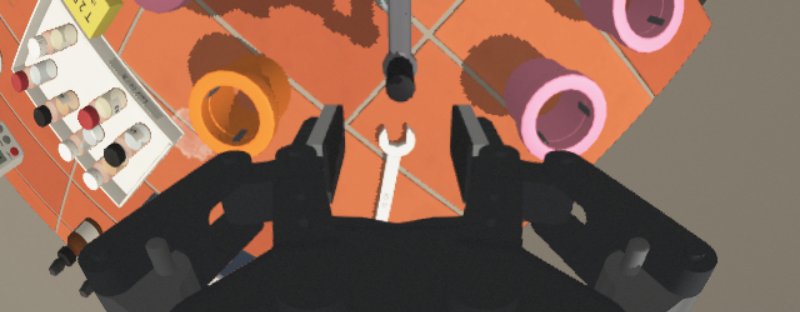

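The pin top is at (320,220), exactly as predicted, and centred between the fingers. I'll descend and close on it.

Request:
send_rows(series=[0, 0, 3.5, 0, 0, 0, 0.5, 0, 0, 6, 0, 0, 0, 0.5, 0, 0, 7.6, 0, 0, 0, 0.5, 0, 0, 7.6, 0, 0, 0, 0.1, 0, 0, 7.6, 0, 0, 0, 0, 0, 0, 7.6, 0, 0, 0, 0, 0, 0, 7.6, 0, 0, 0, 0, 0, 0, 7.6, 0, 0, 0, 0], newtons=25)

```text
clock: 5.22
tcp_pos: [0.552, 0.2184, 0.0648]
orientation: [-0.0, -0.357, 0.934, -0.0]
wrist_force: [-0.5, -0.1, -6.1]
finger_gap: 0.0153
```

```bash
python3 - <<'E'
from h import *
s=get_state();print(s["tcp_pos"],s["finger_gap"],s["wrist_force"])
P=np.array([.4845,.1585]);p0=np.array(s["tcp_pos"]);r=rot(s["orientation"])
v=p0[:2]-P;print("R,ang",np.hypot(*v),np.degrees(np.arctan2(v[1],v[0])), "yaw",np.degrees(np.arctan2(*r.apply([1,0,0])[[1,0]])))
for k in range(1,11):
    a=np.radians(5*k);c=np.array([[np.cos(a),-np.sin(a)],[np.sin(a),np.cos(a)]])
    d=np.append(P+c@(v/np.hypot(*v)*max(np.hypot(*v),.088))-p0[:2],0);print(5*k,(r.inv().apply(d)*100).round(2))
E
```

```text
[0.55201061 0.21837817 0.06475162] 0.015293804436155403 [-0.45570319 -0.09159163 -6.0983878 ]
R,ang 0.09023900217458465 41.57124775886149 yaw -138.16943699285605
5 [0.03 0.79 0.  ]
10 [0.13 1.57 0.  ]
15 [0.3  2.34 0.  ]
20 [0.53 3.09 0.  ]
25 [0.83 3.82 0.  ]
30 [1.19 4.52 0.  ]
35 [1.61 5.18 0.  ]
40 [2.08 5.81 0.  ]
45 [2.61 6.39 0.  ]
50 [3.19 6.93 0.  ]
```

Request:
send_rows(series=[0.02, 0.63, 0, 0, 0, -4, 0, 0.09, 1.26, 0, 0, 0, -8, 0, 0.2, 1.88, 0, 0, 0, -12, 0, 0.35, 2.49, 0, 0, 0, -16, 0, 0.53, 3.09, 0, 0, 0, -20, 0, 0.77, 3.67, 0, 0, 0, -24, 0, 1.04, 4.23, 0, 0, 0, -28, 0, 1.35, 4.78, 0, 0, 0, -32, 0, 1.7, 5.3, 0, 0, 0, -36, 0, 2.1, 5.8, 0, 0, 0, -40, 0])

```text
clock: 6.05
tcp_pos: [0.4996, 0.2475, 0.0648]
orientation: [0.001, -0.656, 0.755, -0.001]
wrist_force: [5.5, -1.7, -12.7]
finger_gap: 0.015
```

```bash
python3 - <<'E'
from h import *
s=get_state();print(s["tcp_pos"],s["finger_gap"],s["wrist_force"],s["ft_torque"])
P=np.array([.4845,.1585]);v=np.array(s["tcp_pos"])[:2]-P;print(np.hypot(*v),np.degrees(np.arctan2(v[1],v[0])))
i=camera_info("wrist");w=read_camera("wrist");cv2.imwrite("pics/w3.png",w)
for n,z in(("lever_pin",.08),("small_sleeve",.1),("jaw",.05)):
  for d in silhouettes("wrist",n)[:1]:
    v,u=np.nonzero(d["pixels"]);print(n,round(d["p"],2),d["box"],u.mean().round(1),v.mean().round(1),at("wrist",u.mean(),v.mean(),z,i).round(4))
E
```

```text
[0.4995725  0.24745059 0.0648432 ] 0.015010369168536007 [  5.47524782  -1.73847817 -12.6797415 ] [-0.34476159 -0.89673387 -0.15694044]
0.09021855297969616 80.38269355784595
lever_pin 0.69 [298.7, 29.9, 73.1, 264.4] 325.4 145.2 [0.4896 0.1939 0.08  ]
jaw 0.31 [279.2, 1.3, 62.0, 9.0] 310.8 3.4 [0.4862 0.1212 0.05  ]
```

Request:
send_rows(series=[0, 0, 0, 0, 0, 0, 0.5, 0, 0, 0, 0, 0, 0, 0.5, 0, 0, 0, 0, 0, 0, 0.5, 0, 0, -4, 0, 0, 0, 0.5, 0, 0, -8, 0, 0, 0, 0.5, 12.9, -7, -11.5, 0, 0, 83, 1, 12.9, -7, -11.5, 0, 0, 83, 1, 12.9, -7, -11.5, 0, 0, 83, 1, 12.9, -7, -11.5, 0, 0, 83, 1, 12.9, -7, -11.5, 0, 0, 83, 1])

```text
clock: 7.08
tcp_pos: [0.5526, 0.1059, 0.1824]
orientation: [0.003, -0.386, 0.923, -0.002]
wrist_force: [0.1, 0.3, -0.6]
finger_gap: 0.0853
```

```bash
python3 -c "
from h import *
print(get_state()['tcp_pos'],get_state()['clock'])
go([.551,.110,.1805],178.8)"
```

```text
[0.55262164 0.10588803 0.18237764] 7.0833
shift [-0.18  0.41  0.19] turn [-0.2  0.3 46.6] rows> 6.5 yaw now -134.64
```

Request:
send_rows(series=[-0.2, 0.4, 0.2, -0.2, 0.3, 46.6, 1, -0.2, 0.4, 0.2, -0.2, 0.3, 46.6, 1, -0.2, 0.4, 0.2, -0.2, 0.3, 46.6, 1, -0.2, 0.4, 0.2, -0.2, 0.3, 46.6, 1, -0.2, 0.4, 0.2, -0.2, 0.3, 46.6, 1, -0.2, 0.4, 0.2, -0.2, 0.3, 46.6, 1, -0.2, 0.4, 0.2, -0.2, 0.3, 46.6, 1, -0.2, 0.4, 0.2, -0.2, 0.3, 46.6, 1, -0.2, 0.4, 0.2, -0.2, 0.3, 46.6, 1])

```text
clock: 7.83
tcp_pos: [0.548, 0.1144, 0.1783]
orientation: [-0.002, 0.004, 1.0, 0.001]
wrist_force: [-0.3, -0.4, 0.0]
finger_gap: 0.0856
```

```bash
cat > view.py <<'E'
from h import *
import json,sys
# rectify both views to a plane at z (camera treated as known), 4 px/mm, clamp-aligned: u along clamp x (-y world)
def rect(img,i,z,sc=4.,x0=.42,x1=.55,y0=.03,y1=.26):
    U,V=np.meshgrid(np.arange(y1,y0,-.001/sc),np.arange(x0,x1,.001/sc))
    P=np.stack([V,U,np.full_like(U,z)],-1).reshape(-1,3)
    K=np.array(i["K"]);d=rot(i["attitude"]).inv().apply(P-np.array(i["xyz"]));n=np.hypot(d[:,0],d[:,1])+1e-12;t=np.arctan2(n,d[:,2])
    m=np.stack([K[0,0]*d[:,0]/n*t+K[0,2],K[1,1]*d[:,1]/n*t+K[1,2]],-1).reshape(*U.shape,2).astype(np.float32)
    return cv2.remap(img,m[...,0],m[...,1],cv2.INTER_CUBIC)
E
python3 - <<'E'
from view import *
s=get_state();i=camera_info("wrist");w=read_camera("wrist");cv2.imwrite("pics/w4.png",w)
i={k:np.array(i[k]).tolist() for k in("K","xyz","attitude")};json.dump(i,open("w4.json","w"))
print(s["tcp_pos"],i["xyz"])
i1=json.load(open("w1.json"));w1=cv2.imread("pics/w1.png")
A=rect(w1,i1,.056);B=rect(w,i,.056)
both=np.vstack([A,B]);print(both.shape)
cv2.imwrite("pics/cmp.png",cv2.resize(both[:, 200:],None,fx=.8,fy=.55)) if 0 else None
a=A[100:420,440:860];b=B[100:420,440:860]
cv2.imwrite("pics/cmp.png",cv2.resize(np.hstack([a,b]),(800,305)))
f=lambda im:(im.astype(float)).mean(2)
E
```

```text
[0.54799462 0.11440443 0.17830609] [0.48446499292199263, 0.11362854901938282, 0.32168804376340887]
(1042, 920, 3)
```

View pics/cmp.png

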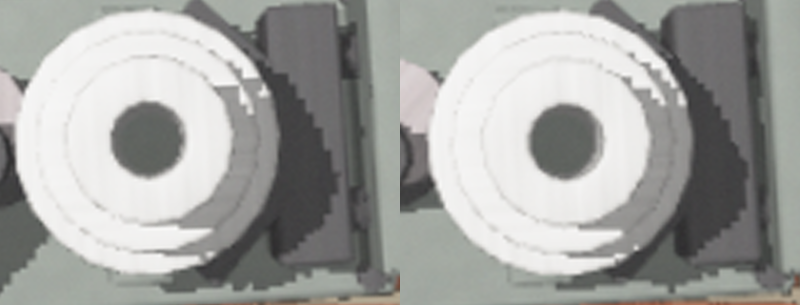

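```bash
python3 - <<'E'
from view import *
L=[]
for n in("w1","w4"):
    im=rect(cv2.imread(f"pics/{n}.png"),json.load(open(n+".json")),.054)
    # clamp y rows (world x) : top part of jaw
    for r0,r1 in((110,135),(300,330),(340,365)):
        p=im[r0:r1,700:860].astype(float).mean((0,2));print(n,r0,p[::4].round(0).astype(int).tolist())
# template tracking
A,B=[rect(cv2.imread(f"pics/{n}.png"),json.load(open(n+".json")),.054) for n in("w1","w4")]
E
```

```text
w1 110 [160, 161, 141, 105, 85, 94, 115, 115, 113, 111, 110, 111, 111, 113, 113, 113, 111, 110, 111, 111, 110, 110, 112, 94, 108, 125, 109, 89, 88, 99, 110, 106, 148, 168, 170, 170, 169, 167, 165, 165]
w1 300 [148, 149, 145, 130, 112, 89, 69, 65, 63, 64, 65, 65, 65, 66, 66, 67, 67, 67, 67, 66, 67, 70, 84, 101, 104, 106, 99, 73, 64, 76, 88, 85, 96, 106, 110, 146, 167, 167, 168, 167]
w1 340 [69, 69, 75, 82, 87, 81, 62, 48, 51, 57, 63, 67, 68, 70, 80, 87, 97, 100, 105, 106, 108, 107, 108, 108, 108, 107, 105, 92, 83, 87, 73, 68, 80, 105, 107, 117, 157, 167, 167, 166]
w4 110 [151, 156, 156, 152, 111, 90, 82, 95, 109, 114, 112, 111, 110, 110, 110, 111, 112, 112, 110, 110, 111, 110, 110, 109, 108, 99, 78, 80, 81, 92, 106, 118, 147, 168, 171, 169, 168, 166, 165, 164]
w4 300 [143, 143, 143, 144, 145, 147, 141, 127, 103, 76, 65, 63, 65, 65, 64, 65, 65, 66, 67, 67, 66, 66, 65, 65, 70, 79, 89, 108, 101, 80, 62, 70, 93, 107, 107, 151, 164, 167, 166, 166]
w4 340 [116, 105, 90, 81, 79, 83, 87, 75, 52, 49, 50, 56, 64, 67, 68, 73, 83, 87, 92, 95, 108, 106, 105, 106, 107, 107, 108, 107, 105, 93, 76, 67, 83, 102, 103, 125, 155, 164, 166, 165]
```

The jaw has moved about 2.1 mm against the backstop, so it needs about 7.5° more lever.

```bash
python3 -c "
from h import *
go([.4996,.2475,.12],260.5)"
```

```text
shift [ 4.91 13.26  5.86] turn [  0.3  -0.2 -81. ] rows> 11.3 yaw now 179.55
```

Request:
send_rows(series=[4.9, 13.3, 2, 0.3, -0.2, -81, 0.5, 4.9, 13.3, 2, 0.3, -0.2, -81, 0.5, 4.9, 13.3, 2, 0.3, -0.2, -81, 0.5, 4.9, 13.3, 2, 0.3, -0.2, -81, 0.5, 4.9, 13.3, 2, 0.3, -0.2, -81, 0.5, 4.9, 13.3, 2, 0.3, -0.2, -81, 0.5, 4.9, 13.3, 2, 0.3, -0.2, -81, 0.5, 4.9, 13.3, 2, 0.3, -0.2, -81, 0.5, 4.9, 13.3, 2, 0.3, -0.2, -81, 0.5, 4.9, 13.3, 2, 0.3, -0.2, -81, 0.5])

```text
clock: 8.72
tcp_pos: [0.4998, 0.248, 0.1582]
orientation: [-0.0, -0.584, 0.811, -0.0]
wrist_force: [0.1, -0.5, -0.1]
finger_gap: 0.043
```

```bash
python3 -c "
from h import *
go([.4996,.2475,.0645],260.5)"
```

```text
shift [ 0.05 -0.    9.37] turn [ 0. -0. -9.] rows> 2.2 yaw now -108.48
```

Request:
send_rows(series=[0, 0, 1.5, 0, 0, -5, 0.5, 0, 0, 4.5, 0, 0, -9, 0.5, 0, 0, 7.5, 0, 0, -9, 0.5, 0, 0, 9.3, 0, 0, -9, 0.5, 0, 0, 9.3, 0, 0, -9, 0.5, 0, 0, 9.3, 0, 0, -9, 0, 0, 0, 9.3, 0, 0, -9, 0, 0, 0, 9.3, 0, 0, -9, 0, 0, 0, 9.3, 0, 0, -9, 0])

```text
clock: 9.47
tcp_pos: [0.5005, 0.2483, 0.0665]
orientation: [0.0, -0.643, 0.766, -0.0]
wrist_force: [-0.4, 0.9, 0.7]
finger_gap: 0.0152
```

```bash
python3 - <<'E'
from h import *
s=get_state();print(s["tcp_pos"],s["finger_gap"],s["wrist_force"])
P=np.array([.4845,.1585]);p0=np.array(s["tcp_pos"]);r=rot(s["orientation"]);v=p0[:2]-P
print("ang",np.degrees(np.arctan2(v[1],v[0])))
for k in (2,4,6,8,9):
    a=np.radians(k);c=np.array([[np.cos(a),-np.sin(a)],[np.sin(a),np.cos(a)]])
    print(k,(r.inv().apply(np.append(c@v-v,0))*100).round(2))
E
```

```text
[0.50045307 0.24827208 0.06651851] 0.015223919127952987 [-0.41209961  0.88102913  0.74224277]
ang 79.92336569528497
2 [ 0.    0.32 -0.  ]
4 [ 0.02  0.64 -0.  ]
6 [ 0.05  0.95 -0.  ]
8 [ 0.09  1.27 -0.  ]
9 [ 0.11  1.43 -0.  ]
```

Request:
send_rows(series=[0, 0.3, 0, 0, 0, -2, 0, 0.02, 0.7, 0, 0, 0, -4, 0, 0.06, 1.05, 0, 0, 0, -7, 0, 0.1, 1.38, 0, 0, 0, -9, 0, 0.1, 1.38, 0, 0, 0, -9, 0, 0.1, 1.38, 0, 0, 0, -9, 0.5, 0.1, 1.38, 0, 0, 0, -9, 0.5, 0.1, 1.38, 0, 0, 0, -9, 0.5, 0.1, 1.38, -4, 0, 0, -9, 0.5, 0.1, 1.38, -8, 0, 0, -9, 0.5])

```text
clock: 10.3
tcp_pos: [0.4831, 0.2484, 0.1434]
orientation: [-0.004, -0.701, 0.713, 0.002]
wrist_force: [1.1, -0.3, 0.1]
finger_gap: 0.0428
```

```bash
python3 -c "
from h import *
print(get_state()['tcp_pos'])
go([.550,.112,.180],179)"
```

```text
[0.48314508 0.24838843 0.14343745]
shift [13.54 -6.88 -3.67] turn [ 0.2 -0.5 90. ] rows> 12.6 yaw now -90.95
```

Request:
send_rows(series=[13.5, -6.9, -3.7, 0.2, -0.5, 90, 1, 13.5, -6.9, -3.7, 0.2, -0.5, 90, 1, 13.5, -6.9, -3.7, 0.2, -0.5, 90, 1, 13.5, -6.9, -3.7, 0.2, -0.5, 90, 1, 13.5, -6.9, -3.7, 0.2, -0.5, 90, 1, 13.5, -6.9, -3.7, 0.2, -0.5, 90, 1, 13.5, -6.9, -3.7, 0.2, -0.5, 90, 1, 13.5, -6.9, -3.7, 0.2, -0.5, 90, 1, 13.5, -6.9, -3.7, 0.2, -0.5, 90, 1, 13.5, -6.9, -3.7, 0.2, -0.5, 90, 1])

```text
clock: 11.13
tcp_pos: [0.5524, 0.1131, 0.182]
orientation: [0.002, -0.148, 0.989, 0.001]
wrist_force: [0.4, -0.1, 0.5]
finger_gap: 0.0851
```

Request:
send_rows(series=[0, 0, 0, 0, 0, 16, 1, 0, 0, 0, 0, 0, 16, 1, 0, 0, 0, 0, 0, 16, 1, 0, 0, 0, 0, 0, 16, 1])

```text
clock: 11.47
tcp_pos: [0.5524, 0.1133, 0.182]
orientation: [0.002, -0.012, 1.0, 0.001]
wrist_force: [-0.9, -0.5, -0.8]
finger_gap: 0.0854
```

```bash
python3 - <<'E'
from view import *
s=get_state();i=camera_info("wrist");w=read_camera("wrist");cv2.imwrite("pics/w5.png",w)
i={k:np.array(i[k]).tolist() for k in("K","xyz","attitude")};json.dump(i,open("w5.json","w"))
print(s["tcp_pos"],i["xyz"],s["clock"],np.abs(s["qvel"]).max());go([.55,.112,.18],179)
for n in("w1","w4","w5"):
    im=rect(cv2.imread(f"pics/{n}.png"),json.load(open(n+".json")),.054)
    for r0,r1 in((110,135),(300,330),(340,365)):
        p=im[r0:r1,780:860].astype(float).mean((0,2));print(n,r0,p[::2].round(0).astype(int).tolist())
for n,z in(("small_sleeve",.1),("middle_sleeve",.085),("lever_pin",.08),("small_tray",.01),("big_tray",.01)):
  for d in silhouettes("wrist",n)[:1]:
    v,u=np.nonzero(d["pixels"]);print(n,round(d["p"],2),d["box"],at("wrist",u.mean(),v.mean(),z,i).round(4))
cv2.imwrite("pics/w5c.png",cv2.resize(w[40:240,0:480],(800,333)))
E
```

```text
[0.55243659 0.11325996 0.18204074] [0.4876583412683735, 0.11010919088657996, 0.3248572587299446] 11.4667 0.05956055546781824
shift [ 0.25 -0.12  0.2 ] turn [0.2 0.2 2.5] rows> 0.4 yaw now -178.51
w1 110 [110, 110, 110, 110, 112, 108, 94, 94, 108, 120, 125, 121, 109, 98, 89, 88, 88, 90, 99, 108, 110, 108, 106, 122, 148, 165, 168, 171, 170, 171, 170, 169, 169, 168, 167, 166, 165, 165, 165, 164]
w1 300 [67, 69, 70, 75, 84, 94, 101, 104, 104, 106, 106, 107, 99, 86, 73, 66, 64, 68, 76, 84, 88, 88, 85, 89, 96, 101, 106, 104, 110, 126, 146, 158, 167, 167, 167, 167, 168, 167, 167, 166]
w1 340 [108, 107, 107, 108, 108, 108, 108, 108, 108, 108, 107, 106, 105, 100, 92, 85, 83, 86, 87, 80, 73, 71, 68, 68, 80, 96, 105, 109, 107, 110, 117, 136, 157, 169, 167, 167, 167, 166, 166, 166]
w4 110 [111, 110, 110, 109, 110, 110, 109, 109, 108, 107, 99, 86, 78, 79, 80, 82, 81, 84, 92, 100, 106, 112, 118, 132, 147, 159, 168, 170, 171, 170, 169, 168, 168, 167, 166, 166, 165, 165, 164, 163]
w4 300 [66, 66, 66, 65, 65, 65, 65, 67, 70, 74, 79, 81, 89, 101, 108, 106, 101, 92, 80, 69, 62, 63, 70, 83, 93, 103, 107
[... 480 characters left out ...]
, 66, 66, 65, 65, 65, 66, 69, 71, 67, 70, 87, 102, 106, 107, 106, 105, 100, 91, 79, 69, 63, 64, 71, 79, 90, 101, 110, 120, 132, 148, 161, 169, 167, 167, 167, 167, 166, 166]
w5 340 [86, 90, 92, 93, 97, 103, 105, 103, 105, 107, 107, 107, 107, 107, 107, 107, 107, 107, 106, 98, 87, 75, 67, 67, 67, 68, 75, 86, 100, 111, 115, 127, 153, 170, 168, 166, 165, 165, 166, 165]
small_sleeve 0.74 [290.3, 85.2, 49.8, 49.8] [0.4828 0.1064 0.1   ]
middle_sleeve 0.83 [282.7, 75.9, 64.3, 67.3] [0.484  0.1097 0.085 ]
lever_pin 0.79 [354.5, 84.8, 137.7, 53.6] [0.485  0.1868 0.08  ]
small_tray 0.68 [116.2, 91.3, 56.1, 64.8] [ 0.4908 -0.0859  0.01  ]
big_tray 0.88 [52.1, 124.8, 50.0, 64.4] [ 0.5266 -0.198   0.01  ]
```

View pics/w5c.png

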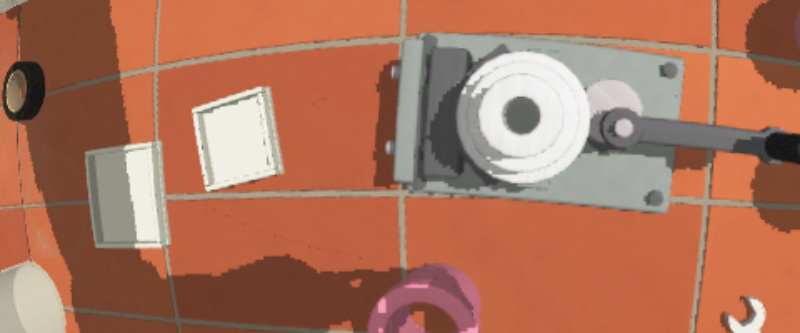

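The jaw is at about 2.9 mm (backstop-corrected edges: 2.65 to 3.0). The lever now stands along the clamp axis. Next is the small sleeve, whose bore centre is at about (313,109).

```bash
python3 - <<'E'
from h import *
import json
i=json.load(open("w5.json"));w=cv2.imread("pics/w5.png")
print("bore",at("wrist",522*.6,40+115*.6,.104,i))
g=cv2.cvtColor(w,cv2.COLOR_BGR2GRAY)[95:125,298:330]
m=(g<130).astype(np.uint8);n,l,st,c=cv2.connectedComponentsWithStats(m);k=1+st[1:,4].argmax();print(st[k],c[k]+[298,95]);p=at("wrist",*(c[k]+[298,95]),.104,i);print(p)
go([p[0],p[1],.14],180)
E
```

```text
bore [0.48271472 0.10743194 0.104     ]
[  5   3  21  22 356] [313.01966292 108.78370787]
[0.48256314 0.10730151 0.104     ]
shift [ 7.05 -0.42  4.17] turn [0.2 0.3 1.5] rows> 2.0 yaw now -178.53
```

Request:
send_rows(series=[7.05, -0.4, 3, 0.2, 0.3, 1.5, 1, 7.05, -0.4, 4.2, 0.2, 0.3, 1.5, 1, 7.05, -0.4, 4.2, 0.2, 0.3, 1.5, 1, 7.05, -0.4, 6.5, 0.2, 0.3, 1.5, 1, 7.05, -0.4, 8.3, 0.2, 0.3, 1.5, 1, 7.05, -0.4, 9.25, 0.2, 0.3, 1.5, 1, 7.05, -0.4, 9.25, 0.2, 0.3, 1.5, 1])

```text
clock: 12.35
tcp_pos: [0.4816, 0.1076, 0.0875]
orientation: [-0.002, 0.0, 1.0, -0.0]
wrist_force: [-0.2, -0.1, 1.3]
finger_gap: 0.0854
```

```bash
python3 - <<'E'
from h import *
s=get_state();print(s["tcp_pos"],s["wrist_force"]);go([.4826,.1073,.089],180)
i=camera_info("wrist");w=read_camera("wrist");cv2.imwrite("pics/w6.png",w)
cv2.imwrite("pics/w6c.png",cv2.resize(w[130:400,80:560],(800,450)));print(px("wrist",[.4826,.1073,.104],i))
E
```

```text
[0.48163523 0.10756733 0.08751978] [-0.23635424 -0.12529957  1.25805379]
shift [-0.1  -0.03 -0.15] turn [-0.1 -0.2 -0. ] rows> 0.0 yaw now 179.96
[319.646812   264.37514159]
```

View pics/w6c.png

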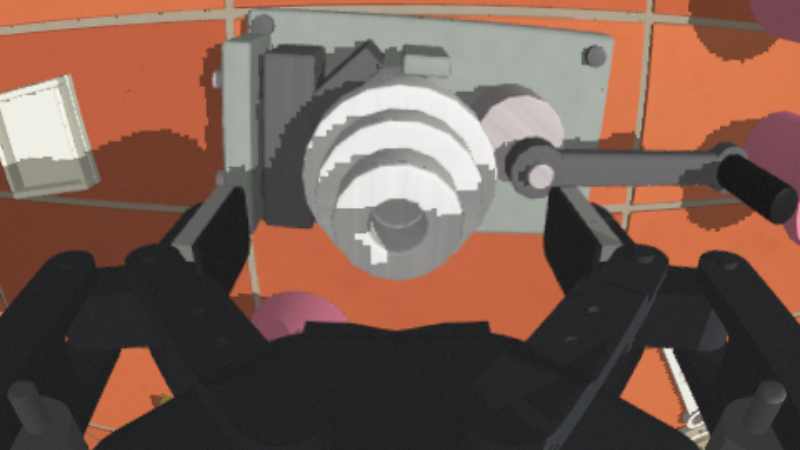

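The bore is at (320,263) against a prediction of (319.6,264.4), so the gripper is centred. Grip and pull.

Request:
send_rows(series=[-0.1, 0, -0.15, -0.1, -0.2, 0, 0, -0.1, 0, -0.15, -0.1, -0.2, 0, 0, -0.1, 0, -0.15, -0.1, -0.2, 0, 0, -0.1, 0, -0.15, -0.1, -0.2, 0, 0, -0.1, 0, -0.15, -0.1, -0.2, 0, 0, -0.1, 0, -0.15, -0.1, -0.2, 0, 0, -0.1, 0, -0.15, -0.1, -0.2, 0, 0], newtons=45)

```text
clock: 12.98
tcp_pos: [0.4846, 0.1077, 0.0916]
orientation: [0.002, 0.0, 1.0, 0.001]
wrist_force: [-1.5, -0.1, 5.2]
finger_gap: 0.0341
```

Request:
send_rows(series=[0, 0, -0.3, 0, 0, 0, 0, 0, 0, -0.7, 0, 0, 0, 0, 0, 0, -1.2, 0, 0, 0, 0, 0, 0, -1.8, 0, 0, 0, 0, 0, 0, -2.5, 0, 0, 0, 0, 0, 0, -3.3, 0, 0, 0, 0, 0, 0, -4.2, 0, 0, 0, 0, 0, 0, -5.2, 0, 0, 0, 0, 0, 0, -6.5, 0, 0, 0, 0, 0, 0, -6.5, 0, 0, 0, 0])

```text
clock: 13.82
tcp_pos: [0.4851, 0.1077, 0.1589]
orientation: [0.004, 0.0, 1.0, 0.001]
wrist_force: [0.5, -0.5, -0.4]
finger_gap: 0.0343
```

```bash
python3 - <<'E'
from h import *
s=get_state();print(s["tcp_pos"],s["wrist_force"],s["finger_gap"]);go([.4903,-.0862,.12],180)
i=camera_info("wrist");w=read_camera("wrist");cv2.imwrite("pics/w7.png",w)
for n,z in(("small_sleeve",.16),("middle_sleeve",.085),("large_sleeve",.07),("jaw",.054)):
  for d in silhouettes("wrist",n)[:2]:
    v,u=np.nonzero(d["pixels"]);print(n,round(d["p"],2),d["box"],at("wrist",u.mean(),v.mean(),z,i).round(4))
cv2.imwrite("pics/w7c.png",cv2.resize(w[60:400,80:560],(720,510)))
E
```

```text
[0.48513575 0.10766292 0.15888324] [ 0.4883129  -0.53023584 -0.44396919] 0.03434809021577179
shift [ -0.5  -19.39   3.87] turn [ 0.1  0.4 -0.1] rows> 4.7 yaw now 179.95
small_sleeve 0.63 [351.9, 157.7, 149.7, 61.1] [0.4561 0.1558 0.16  ]
middle_sleeve 0.82 [283.2, 166.1, 71.6, 54.6] [0.4742 0.107  0.085 ]
middle_sleeve 0.73 [49.1, 184.4, 55.7, 64.5] [ 0.4981 -0.1194  0.085 ]
large_sleeve 0.79 [488.4, 84.1, 76.0, 68.5] [0.4086 0.2905 0.07  ]
large_sleeve 0.77 [489.0, 176.8, 67.6, 68.5] [0.4941 0.3008 0.07  ]
jaw 0.91 [259.1, 144.2, 52.6, 81.5] [0.4698 0.0706 0.054 ]
```

View pics/w7c.png

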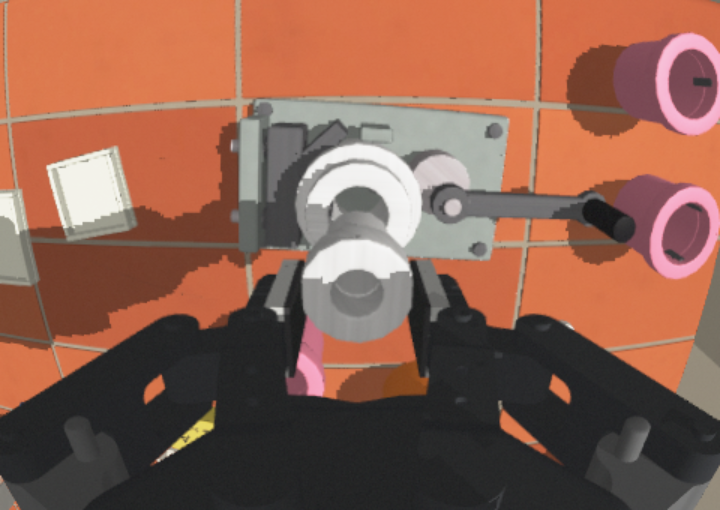

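```bash
python3 - <<'E'
from h import *
i=camera_info("wrist");s=get_state();g=cv2.cvtColor(cv2.imread("pics/w7.png"),cv2.COLOR_BGR2GRAY)
print("sleeve",at("wrist",80+356/1.5,60+290/1.5,.171,i),s["tcp_pos"])
r=rot(s["orientation"]).as_matrix();print("tool z",r[:,2])
E
```

```text
sleeve [0.47862295 0.10618917 0.171     ] [0.48309653 0.10751638 0.15515303]
tool z [ 2.03854246e-03  9.47951317e-04 -9.99997473e-01]
```

Request:
send_rows(series=[-1.1, -19.25, 0, 0.1, 0.3, 0, 0, -1.1, -19.25, 0, 0.1, 0.3, 0, 0, -1.1, -19.25, 0, 0.1, 0.3, 0, 0, -1.1, -19.25, 0, 0.1, 0.3, 0, 0, -1.1, -19.25, 2, 0.1, 0.3, 0, 0, -1.1, -19.25, 5, 0.1, 0.3, 0, 0, -1.1, -19.25, 8, 0.1, 0.3, 0, 0, -1.1, -19.25, 10, 0.1, 0.3, 0, 0, -1.1, -19.25, 10, 0.1, 0.3, 0, 0, -1.1, -19.25, 10, 0.1, 0.3, 0, 0])

```text
clock: 14.9
tcp_pos: [0.4932, -0.0844, 0.0543]
orientation: [-0.003, 0.001, 1.0, 0.0]
wrist_force: [0.5, -1.3, 0.1]
finger_gap: 0.0343
```

```bash
python3 - <<'E'
from h import *
for k in range(3):
    s=get_state();print(s["tcp_pos"],s["wrist_force"],s["clock"]);
    if k==0: i=camera_info("wrist");w=read_camera("wrist");cv2.imwrite("pics/w8.png",w)
for n,z in(("small_tray",.01),("small_sleeve",.07)):
  for d in silhouettes("wrist",n)[:2]:
    v,u=np.nonzero(d["pixels"]);print(n,round(d["p"],2),d["box"],at("wrist",u.mean(),v.mean(),z,i).round(4))
go([.4945,-.085,.042],180)
print(rot(s["orientation"]).as_matrix()[:,2])
cv2.imwrite("pics/w8c.png",cv2.resize(w[130:400,160:480],(640,540)))
E
```

```text
[ 0.49316259 -0.08439037  0.05427102] [ 0.47913044 -1.2714672   0.06630656] 14.9
[ 0.49461644 -0.08471959  0.05567456] [ 0.05893048 -0.29451915 -0.26554154] 14.95
[ 0.49461644 -0.08471959  0.05567456] [ 0.05893048 -0.29451915 -0.26554154] 14.95
small_tray 0.84 [256.3, 159.0, 105.3, 73.2] [ 0.4763 -0.0911  0.01  ]
small_tray 0.66 [282.0, 199.6, 75.8, 89.0] [ 0.5115 -0.0855  0.01  ]
small_sleeve 0.57 [282.6, 200.7, 73.0, 86.6] [ 0.4855 -0.0857  0.07  ]
shift [0.15 0.01 1.5 ] turn [-0.1  0.  -0. ] rows> 0.4 yaw now 179.97
[-2.97422014e-03 -4.28658058e-04 -9.99995485e-01]
```

View pics/w8c.png

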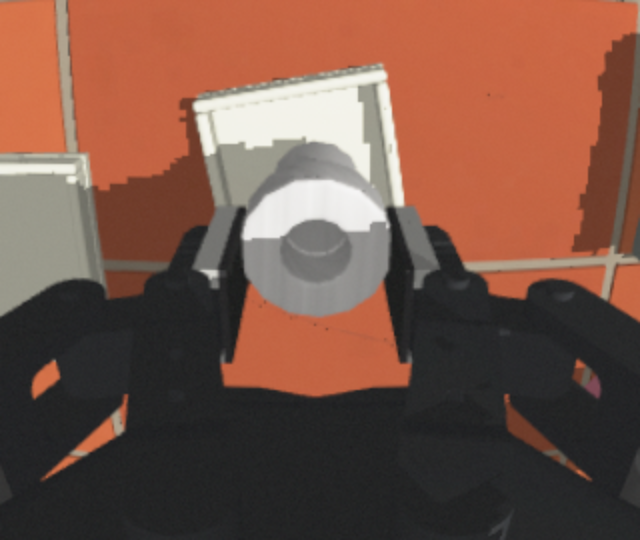

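```bash
python3 - <<'E'
from h import *
i=camera_info("wrist")
W=lambda u,v,z:at("wrist",160+u/2,130+v/2,z,i)
a,b=W(194,102,.014),W(385,68,.014);d=b-a;n=np.array([-d[1],d[0],0])/np.linalg.norm(d)
if n[0]<0:n=-n
print(a,b,np.linalg.norm(d),"centre",(a+b)/2+.03*n);print("sleeve",W(317,238,.07),get_state()["tcp_pos"])
E
```

```text
[ 0.4704813  -0.12399967  0.014     ] [ 0.46000777 -0.06506879  0.014     ] 0.05985435275507418 centre [ 0.49478167 -0.08928472  0.014     ]
sleeve [ 0.49071692 -0.08582167  0.07      ] [ 0.4960236  -0.08504924  0.05700401]
```

Request:
send_rows(series=[-0.1, -0.2, 0.7, 0, 0, 0, 0, -0.1, -0.2, 1.2, 0, 0, 0, 0, -0.1, -0.2, 1.4, 0, 0, 0, 0, -0.1, -0.2, 1.4, 0, 0, 0, 0, -0.1, -0.2, 1.4, 0, 0, 0, 0])

```text
clock: 15.47
tcp_pos: [0.4959, -0.0869, 0.0417]
orientation: [-0.001, 0.0, 1.0, -0.0]
wrist_force: [0.4, 1.0, 2.0]
finger_gap: 0.0345
```

Request:
send_rows(series=[0, 0, 0.1, 0, 0, 0, 0, 0, 0, 0.1, 0, 0, 0, 0, 0, 0, 0.1, 0, 0, 0, 0])

```text
clock: 15.72
tcp_pos: [0.4961, -0.0869, 0.0417]
orientation: [-0.0, 0.0, 1.0, -0.001]
wrist_force: [-3.2, 1.0, 9.2]
finger_gap: 0.0343
```

Request:
send_rows(series=[0, 0, -0.1, 0, 0, 0, 0, 0, 0, -0.1, 0, 0, 0, 0.6, 0, 0, -0.1, 0, 0, 0, 0.8, 0, 0, -0.1, 0, 0, 0, 0.8, 0, 0, -2, 0, 0, 0, 0.9, 0, 0, -5, 0, 0, 0, 1, 0, 0, -8, 0, 0, 0, 1, 0, 0, -11, 0, 0, 0, 1])

```text
clock: 16.38
tcp_pos: [0.4954, -0.0865, 0.1512]
orientation: [-0.002, 0.0, 1.0, -0.0]
wrist_force: [0.6, 0.2, -0.1]
finger_gap: 0.0853
```

```bash
python3 - <<'E'
from h import *
s=get_state();print(s["tcp_pos"]);i=camera_info("wrist");w=read_camera("wrist");cv2.imwrite("pics/w9.png",w)
for n,z in(("small_sleeve",.05),("small_tray",.01),("middle_sleeve",.085),("large_sleeve",.07)):
  for d in silhouettes("wrist",n)[:2]:
    v,u=np.nonzero(d["pixels"]);print(n,round(d["p"],2),d["box"],at("wrist",u.mean(),v.mean(),z,i).round(4))
print("exp",px("wrist",[.491,-.088,.054],i))
go([.4826,.1073,.12],180)
E
```

```text
[ 0.49535212 -0.0865483   0.15119059]
small_sleeve 0.94 [297.2, 170.0, 49.6, 48.2] [ 0.4934 -0.0877  0.05  ]
small_tray 0.57 [280.4, 143.8, 74.0, 73.8] [ 0.4832 -0.09    0.01  ]
middle_sleeve 0.61 [514.8, 162.7, 50.5, 60.8] [0.4815 0.1018 0.085 ]
large_sleeve 0.84 [597.9, 178.2, 39.9, 53.0] [0.4975 0.2641 0.07  ]
large_sleeve 0.77 [445.7, 259.6, 38.0, 29.4] [0.5563 0.0394 0.07  ]
exp [317.40859896 193.32347858]
shift [ 1.32 19.4   2.99] turn [-0.  -0.1 -0.1] rows> 4.7 yaw now 179.94
```

Request:
send_rows(series=[1.4, 19.4, 0, 0, -0.1, 0, 1, 1.4, 19.4, 0, 0, -0.1, 0, 1, 1.4, 19.4, 0, 0, -0.1, 0, 1, 1.4, 19.4, 0, 0, -0.1, 0, 1, 1.4, 19.4, 0, 0, -0.1, 0, 1, 1.4, 19.4, 2, 0, -0.1, 0, 1, 1.4, 19.4, 4, 0, -0.1, 0, 1, 1.4, 19.4, 4, 0, -0.1, 0, 1])

```text
clock: 17.3
tcp_pos: [0.478, 0.1078, 0.1055]
orientation: [-0.005, -0.0, 1.0, -0.001]
wrist_force: [-0.7, -0.1, 0.4]
finger_gap: 0.0849
```

```bash
python3 - <<'E'
from h import *
i=camera_info("wrist");w=read_camera("wrist");cv2.imwrite("pics/w10.png",w);s=get_state();print(s["tcp_pos"],s["clock"])
for n,z in(("middle_sleeve",.084),):
  for d in silhouettes("wrist",n)[:2]:
    v,u=np.nonzero(d["pixels"]);b=d["box"];print(n,round(d["p"],2),b,at("wrist",u.mean(),v.mean(),z,i).round(4))
print("exp bore",px("wrist",[.4826,.1073,.088],i),"box exp",px("wrist",[.4826,.1333,.084],i),px("wrist",[.4826,.0813,.084],i))
u,v=px("wrist",[.4826,.1073,.088],i).astype(int);g=cv2.cvtColor(w,cv2.COLOR_BGR2GRAY)[v-22:v+22,u-26:u+26]
cv2.imwrite("pics/w10c.png",cv2.resize(w[130:400,160:480],(640,540)))
E
```

```text
[0.47883691 0.10742232 0.10725397] 17.35
middle_sleeve 0.59 [273.6, 193.1, 89.7, 92.3] [0.4816 0.107  0.084 ]
exp bore [318.8738314  243.02032225] box exp [363.78376778 240.07624731] [273.90136239 240.00648918]
```

View pics/w10c.png

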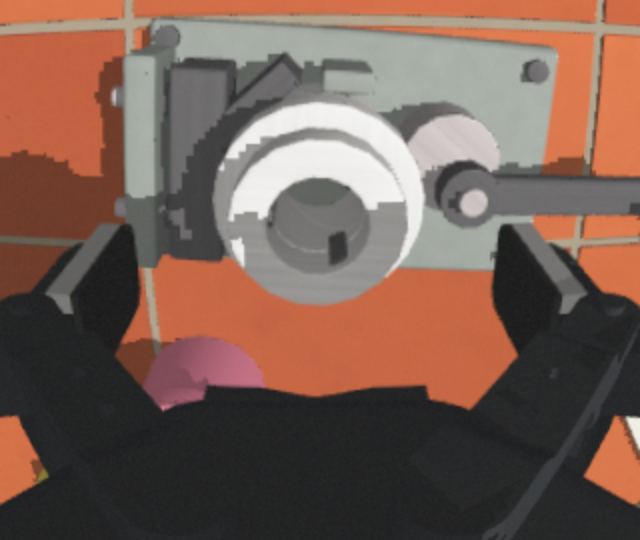

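The middle bore is at (319,242.5) against (318.9,243) predicted. Descend and grip its collar.

Request:
send_rows(series=[-0.2, 0, 1.5, 0, 0, 0, 1, -0.2, 0, 2.6, 0, 0, 0, 1, -0.2, 0, 3.2, 0, 0, 0, 1, -0.2, 0, 3.2, 0, 0, 0, 1, -0.2, 0, 3.2, 0, 0, 0, 1, -0.2, 0, 3.2, 0, 0, 0, 1])

```text
clock: 17.9
tcp_pos: [0.4846, 0.107, 0.0792]
orientation: [0.0, 0.001, 1.0, -0.0]
wrist_force: [0.3, 0.7, 0.5]
finger_gap: 0.0855
```

```bash
python3 - <<'E'
from h import *
get_state();i=camera_info("top");read_camera("top");s=get_state();print(s["tcp_pos"],s["wrist_force"]);go([.481,.1073,.0745],180)
E
```

```text
[0.48473336 0.1070538  0.07932201] [ 0.16824461  0.36252715 -0.35932556]
shift [0.37 0.02 0.48] turn [-0.   0.1 -0.1] rows> 0.1 yaw now 179.92
```

Request:
send_rows(series=[0.25, 0, 0.45, 0, 0, 0, 1, 0.25, 0, 0.45, 0, 0, 0, 1, 0.25, 0, 0.45, 0, 0, 0, 0, 0.25, 0, 0.45, 0, 0, 0, 0, 0.25, 0, 0.45, 0, 0, 0, 0, 0.25, 0, 0.45, 0, 0, 0, 0, 0.25, 0, 0.45, 0, 0, 0, 0, 0.25, 0, 0.45, 0, 0, 0, 0], newtons=55)

```text
clock: 18.62
tcp_pos: [0.4817, 0.1075, 0.0746]
orientation: [0.0, 0.0, 1.0, -0.0]
wrist_force: [-2.3, 1.1, 4.5]
finger_gap: 0.049
```

Request:
send_rows(series=[0, 0, -0.3, 0, 0, 0, 0, 0, 0, -0.7, 0, 0, 0, 0, 0, 0, -1.2, 0, 0, 0, 0, 0, 0, -1.8, 0, 0, 0, 0, 0, 0, -2.5, 0, 0, 0, 0, 0, 0, -3.3, 0, 0, 0, 0, 0, 0, -4.4, 0, 0, 0, 0, 0, 0, -6, 0, 0, 0, 0, 0, 0, -8, 0, 0, 0, 0, 0, 0, -8, 0, 0, 0, 0])

```text
clock: 19.45
tcp_pos: [0.4841, 0.1072, 0.1586]
orientation: [0.003, 0.0, 1.0, -0.0]
wrist_force: [1.0, 1.0, -1.2]
finger_gap: 0.0493
```

```bash
python3 - <<'E'
from h import *
i=camera_info("wrist");w=read_camera("wrist");cv2.imwrite("pics/w11.png",w);read_camera("top");s=get_state();print(s["tcp_pos"],s["wrist_force"],s["finger_gap"],s["clock"])
for n,z in(("middle_sleeve",.164),("large_sleeve",.07),("jaw",.054),("small_sleeve",.05)):
  for d in silhouettes("wrist",n)[:2]:
    v,u=np.nonzero(d["pixels"]);print(n,round(d["p"],2),d["box"],at("wrist",u.mean(),v.mean(),z,i).round(4))
go([.5268,-.201,.154],180)
E
```

```text
[0.48256559 0.10716175 0.15532366] [ 0.47708575 -0.59219445 -1.27363203] 0.04898992603506073 19.55
middle_sleeve 0.9 [265.4, 190.1, 103.3, 116.7] [0.4836 0.106  0.164 ]
large_sleeve 0.98 [488.7, 177.7, 72.6, 72.5] [0.4938 0.3007 0.07  ]
large_sleeve 0.93 [257.0, 277.9, 41.4, 43.3] [0.5835 0.0684 0.07  ]
jaw 0.8 [260.1, 141.7, 53.7, 84.5] [0.4683 0.0706 0.054 ]
small_sleeve 0.59 [105.9, 179.3, 50.5, 40.5] [ 0.4903 -0.0782  0.05  ]
shift [ -4.63 -30.81  -0.08] turn [-0.1 -0.1 -0.1] rows> 7.5 yaw now 179.94
```

Request:
send_rows(series=[-4.6, -30.8, 0, -0.1, -0.1, 0, 0, -4.6, -30.8, 0, -0.1, -0.1, 0, 0, -4.6, -30.8, 0, -0.1, -0.1, 0, 0, -4.6, -30.8, 0, -0.1, -0.1, 0, 0, -4.6, -30.8, 0, -0.1, -0.1, 0, 0, -4.6, -30.8, 0, -0.1, -0.1, 0, 0, -4.6, -30.8, 0, -0.1, -0.1, 0, 0, -4.6, -30.8, 0, -0.1, -0.1, 0, 0, -4.6, -30.8, 1, -0.1, -0.1, 0, 0, -4.6, -30.8, 4, -0.1, -0.1, 0, 0])

```text
clock: 20.58
tcp_pos: [0.5297, -0.2038, 0.1164]
orientation: [0.004, 0.002, 1.0, -0.001]
wrist_force: [1.5, -0.7, -1.6]
finger_gap: 0.049
```

Request:
send_rows(series=[0, 0, 2.5, 0, 0, 0, 0, 0, 0, 4.5, 0, 0, 0, 0, 0, 0, 5.5, 0, 0, 0, 0, 0, 0, 5.5, 0, 0, 0, 0, 0, 0, 5.5, 0, 0, 0, 0])

```text
clock: 21.0
tcp_pos: [0.5268, -0.2, 0.0586]
orientation: [-0.0, 0.0, 1.0, 0.001]
wrist_force: [0.8, -0.5, -0.9]
finger_gap: 0.0489
```

```bash
python3 - <<'E'
from h import *
i=camera_info("wrist");w=read_camera("wrist");cv2.imwrite("pics/w12.png",w);s=get_state();print(s["tcp_pos"],s["wrist_force"],s["finger_gap"],s["clock"])
for n,z in(("middle_sleeve",.07),("big_tray",.01)):
  for d in silhouettes("wrist",n)[:2]:
    v,u=np.nonzero(d["pixels"]);print(n,round(d["p"],2),d["box"],at("wrist",u.mean(),v.mean(),z,i).round(4))
b=cv2.cvtColor(cv2.imread("pics/b.png"),cv2.COLOR_BGR2GRAY)
# tray outline in initial top view, by brightness
m=(b[196:230,350:385]>190).astype(np.uint8);n,l,st,c=cv2.connectedComponentsWithStats(m);k=1+st[1:,4].argmax();print("top tray",at("top",*(c[k]+[350,196]),.009),st[k])
# far corners expected in the wrist view
for p in([.487,-.241,.014],[.487,-.161,.014]):print(px("wrist",p,i).round(1))
cv2.imwrite("pics/w12c.png",cv2.resize(w[100:400,120:520],(800,600)))
E
```

```text
[ 0.52776183 -0.20054277  0.05971063] [ 0.23665966 -0.09489318 -1.37520925] 0.048700348469823046 21.05
middle_sleeve 0.58 [266.6, 189.5, 102.4, 115.5] [ 0.5236 -0.2013  0.07  ]
big_tray 0.86 [252.1, 151.5, 126.3, 92.0] [ 0.5064 -0.2053  0.01  ]
top tray [ 0.52602088 -0.20329406  0.009     ] [  5   5  25  24 479]
[253.1 158. ]
[382.4 157.9]
```

View pics/w12c.png

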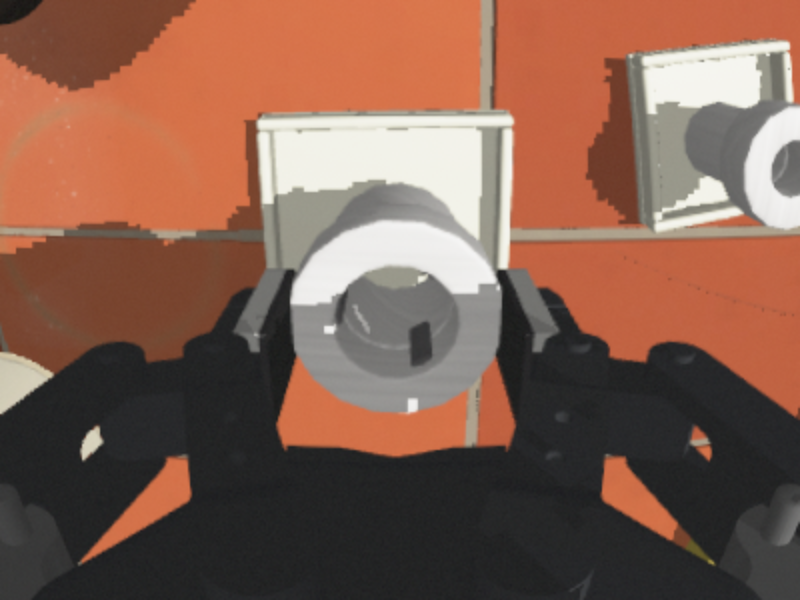

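The tray's far corners are at (249,160) and (376,159), about 3 mm off in −y, so I'll shift while lowering. The small sleeve stands upright in its tray.

Request:
send_rows(series=[0, -0.3, 0.6, 0, 0, 0, 0, 0, -0.3, 1, 0, 0, 0, 0, 0, -0.3, 1.2, 0, 0, 0, 0, 0, -0.3, 1.2, 0, 0, 0, 0, 0, -0.3, 1.2, 0, 0, 0, 0])

```text
clock: 21.57
tcp_pos: [0.5272, -0.2038, 0.047]
orientation: [0.001, 0.001, 1.0, 0.001]
wrist_force: [-0.6, -0.2, -1.0]
finger_gap: 0.0488
```

Request:
send_rows(series=[0, 0, 0.1, 0, 0, 0, 0, 0, 0, 0.1, 0, 0, 0, 0, 0, 0, 0.1, 0, 0, 0, 0])

```text
clock: 21.82
tcp_pos: [0.5275, -0.2038, 0.0467]
orientation: [0.001, 0.0, 1.0, 0.0]
wrist_force: [-1.0, 1.4, 4.5]
finger_gap: 0.049
```

Request:
send_rows(series=[0, 0, -0.05, 0, 0, 0, 0, 0, 0, -0.05, 0, 0, 0, 0.8, 0, 0, -0.05, 0, 0, 0, 1, 0, 0, -0.05, 0, 0, 0, 1, 0, 0, -1.5, 0, 0, 0, 1, 0, 0, -5, 0, 0, 0, 1, 0, 0, -9, 0, 0, 0, 1, 0, 0, -13, 0, 0, 0, 1, 0, 0, -14, 0, 0, 0, 1, 0, 0, -14, 0, 0, 0, 1])

```text
clock: 22.65
tcp_pos: [0.5296, -0.2053, 0.1906]
orientation: [0.004, 0.0, 1.0, -0.002]
wrist_force: [0.1, -0.0, -0.5]
finger_gap: 0.085
```

```bash
python3 - <<'E'
from h import *
i=camera_info("wrist");w=read_camera("wrist");cv2.imwrite("pics/w13.png",w);s=get_state();print(s["tcp_pos"],s["clock"])
for n,z in(("middle_sleeve",.05),("small_sleeve",.045),("big_tray",.007),("small_tray",.007)):
  for d in silhouettes("wrist",n)[:2]:
    v,u=np.nonzero(d["pixels"]);print(n,round(d["p"],2),d["box"],at("wrist",u.mean(),v.mean(),z,i).round(4))
read_camera("scene");cv2.imwrite("pics/s2.png",read_camera("scene"))
for n,z in(("middle_sleeve",.045),("small_sleeve",.04),("fuse_box",.011),("tape_roll",.01),("large_sleeve",.05)):
  for d in silhouettes("scene",n)[:4]:
    v,u=np.nonzero(d["pixels"]);print("scene",n,round(d["p"],2),d["box"],at("scene",u.mean(),v.mean(),z).round(4))
go([.55,.11,.18],180)
E
```

```text
[ 0.52838344 -0.20456227  0.18786602] 22.7
middle_sleeve 0.77 [292.3, 156.8, 56.8, 55.4] [ 0.5299 -0.2049  0.05  ]
small_sleeve 0.86 [416.0, 130.2, 46.4, 35.9] [ 0.4936 -0.0895  0.045 ]
big_tray 0.65 [283.5, 134.6, 74.9, 76.5] [ 0.5185 -0.2043  0.007 ]
small_tray 0.83 [397.2, 110.9, 59.4, 62.2] [ 0.4872 -0.0984  0.007 ]
scene middle_sleeve 0.64 [345.2, 178.3, 18.0, 22.4] [ 0.5253 -0.1968  0.045 ]
scene small_sleeve 0.45 [341.7, 204.9, 9.5, 19.1] [ 0.493  -0.0833  0.04  ]
scene fuse_box 0.58 [261.1, 200.3, 25.6, 22.3] [ 0.7003 -0.0254  0.011 ]
scene tape_roll 0.47 [395.3, 174.8, 13.8, 16.8] [ 0.4243 -0.3472  0.01  ]
scene large_sleeve 0.8 [240.0, 232.6, 26.4, 30.7] [0.6437 0.1683 0.05  ]
scene large_sleeve 0.74 [248.9, 297.4, 24.5, 35.0] [0.4985 0.3357 0.05  ]
scene large_sleeve 0.63 [286.2, 306.4, 30.2, 44.4] [0.4008 0.3275 0.05  ]
scene large_sleeve 0.6 [272.4, 217.3, 26.2, 30.2] [0.5974 0.068  0.05  ]
shift [-2.27 31.38  0.61] turn [ 0.1  0.  -0.1] rows> 7.5 yaw now 179.94
```

Both sleeves stand in their trays. Last, I'll re-check the jaw from the reference pose.

Request:
send_rows(series=[-2.3, 31.4, 0.6, 0, 0, 0, 1, -2.3, 31.4, 0.6, 0, 0, 0, 1, -2.3, 31.4, 0.6, 0, 0, 0, 1, -2.3, 31.4, 0.6, 0, 0, 0, 1, -2.3, 31.4, 0.6, 0, 0, 0, 1, -2.3, 31.4, 0.6, 0, 0, 0, 1, -2.3, 31.4, 0.6, 0, 0, 0, 1, -2.3, 31.4, 0.6, 0, 0, 0, 1, -2.3, 31.4, 0.6, 0, 0, 0, 1, -2.3, 31.4, 0.6, 0, 0, 0, 1])

```text
clock: 24.08
tcp_pos: [0.5503, 0.1114, 0.1803]
orientation: [0.001, -0.001, 1.0, 0.0]
wrist_force: [-0.1, -0.1, 0.2]
finger_gap: 0.0853
```

Request:
send_rows(series=[0, 0, 0, 0, 0, 0, 1, 0, 0, 0, 0, 0, 0, 1, 0, 0, 0, 0, 0, 0, 1])

```text
clock: 24.33
tcp_pos: [0.5506, 0.1087, 0.1805]
orientation: [0.001, 0.001, 1.0, 0.0]
wrist_force: [0.3, 0.7, 0.3]
finger_gap: 0.0856
```

```bash
python3 - <<'E'
from view import *
i=camera_info("wrist");w=read_camera("wrist");cv2.imwrite("pics/w14.png",w)
json.dump({k:np.array(i[k]).tolist() for k in("K","xyz","attitude")},open("w14.json","w"));s=get_state();print(s["tcp_pos"],s["clock"])
for n in("w1","w5","w14"):
    im=rect(cv2.imread(f"pics/{n}.png"),json.load(open(n+".json")),.054)
    for r0,r1 in((300,330),(340,365)):
        p=im[r0:r1,780:860].astype(float).mean((0,2));print(n,r0,p[::2].round(0).astype(int).tolist())
im=[rect(cv2.imread(f"pics/{n}.png"),json.load(open(n+".json")),.054) for n in("w5","w14")]
a=np.hstack([x[100:420,440:860] for x in im]);cv2.imwrite("pics/fin.png",cv2.resize(a,(800,305)))
E
```

```text
[0.55057077 0.10876499 0.1805221 ] 24.3833
w1 300 [67, 69, 70, 75, 84, 94, 101, 104, 104, 106, 106, 107, 99, 86, 73, 66, 64, 68, 76, 84, 88, 88, 85, 89, 96, 101, 106, 104, 110, 126, 146, 158, 167, 167, 167, 167, 168, 167, 167, 166]
w1 340 [108, 107, 107, 108, 108, 108, 108, 108, 108, 108, 107, 106, 105, 100, 92, 85, 83, 86, 87, 80, 73, 71, 68, 68, 80, 96, 105, 109, 107, 110, 117, 136, 157, 169, 167, 167, 167, 166, 166, 166]
w5 300 [67, 67, 66, 66, 65, 65, 65, 66, 69, 71, 67, 70, 87, 102, 106, 107, 106, 105, 100, 91, 79, 69, 63, 64, 71, 79, 90, 101, 110, 120, 132, 148, 161, 169, 167, 167, 167, 167, 166, 166]
w5 340 [86, 90, 92, 93, 97, 103, 105, 103, 105, 107, 107, 107, 107, 107, 107, 107, 107, 107, 106, 98, 87, 75, 67, 67, 67, 68, 75, 86, 100, 111, 115, 127, 153, 170, 168, 166, 165, 165, 166, 165]
w14 300 [75, 82, 81, 85, 98, 108, 109, 109, 108, 109, 110, 109, 109, 110, 109, 107, 107, 106, 100, 91, 82, 74, 70, 69, 72, 80, 91, 99, 111, 122, 137, 151, 163, 167, 170, 169, 169, 168, 168, 168]
w14 340 [111, 111, 111, 110, 110, 109, 109, 108, 108, 108, 108, 108, 108, 109, 109, 108, 108, 108, 106, 103, 95, 87, 76, 69, 68, 70, 67, 76, 92, 109, 118, 133, 145, 158, 166, 169, 168, 167, 167, 167]
```

```bash
python3 -c "
from workcell import *
print(hand_in())"
```

```text
the job is handed in; nothing more can be done
None
```

The job is done and handed in at 24.4 s of robot time; no verdict came back. In order:

- **Clamp:** I swung the lever in two steps, measuring the jaw in between. Its edges moved about 2.9 mm relative to the backstop (single readings 2.65 to 3.0 mm). A last look after both pulls showed the jaw unchanged.
- **Small sleeve:** it was pulled out first and stands in the small tray. The wrist view shows it upright.
- **Middle sleeve:** it was pulled out second and stands in the big tray. I lowered it until I felt contact. The networks then found it within about 3 mm of my estimate of the tray centre, in the wrist picture with an outline as round as one standing upright.
- **Box and tape roll:** I never went near either. The networks found both about where they were at the start. The tape roll reading was about 10 mm off the first, at low confidence (0.47), which I put down to network error.

**Disagreements and a missed check:**
- Tray centre estimates differed by 3 to 5 mm between cameras, within the clearance in both trays.
- Position readings taken during or just after a move were a few millimetres off, so I corrected from settled ones.
- The viewer refused my last picture because I had used all 12, so that jaw check rests on numbers alone.

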